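Click the speed selector round to the ball marker and confirm

TASK

On the bench screwdriver's control box, push the long lever of the speed selector round clockwise with a fingertip, click by click and never pinching it, until it rests in the click where it points at the ball-headed marker. Only then press the round push button on the same box fully down and let it come up again. Leave the small knob and all the loose things on the bench where they are.

Things in the scene. Friction and masses are not known exactly. Their poses are not given: they have to be found in the camera images.
- console: grey control box fixed to the bench, 250 (x) x 320 (y) x 60 mm high, flat level top panel; origin at the centre of its underside on the bench, z up, its -x side faces the robot at yaw 0 (its yaw varies up to 20 degrees)
- dial_centre (a point): point on the selector's vertical turning axis at the height of the top panel (45 mm to +y of the box's centre). A flat white disc of radius 64 mm with seven black marks, 30 degrees apart, lies round it; the marks run from the box's +y side clockwise (seen from above) over its +x side to its -y side
- selector (a joint): angle of the selector, rad: 0 when the lever points along the box's +y, growing clockwise seen from above; it has seven clicks (detents) at 0, pi/6, 2pi/6 ... pi and end stops just beyond the first and last. From a click it takes about 0.12 N m to push it out; half-way to the next click it snaps ahead by itself into that click and stays there. It starts in the first or second click
- lever_tip (a point): middle of the end face of the selector's lever, 58 mm from the turning axis and 22 mm above the panel. The lever is a black upright bar 14 mm wide (4 mm cheeks 5 mm each side of the middle plane on a 6 mm core), from 8 to 36 mm above the panel (cheeks 10 to 32 mm), from 16 mm behind the axis to 58 mm ahead of it (cheeks 12 behind to 54 ahead), with a white line on top of its pointing half; under it a round hub of radius 20 mm reaching 11 mm above the panel
- aim (a point): the point 80 mm from the turning axis, at panel height, straight ahead of the lever (22 mm beyond its tip): where the lever points
- lever_left: the lever's cheek that is on the -x side of the box at joint 0 (the trailing side, on which a clockwise push bears); its origin lies on the turning axis at panel height
- lever_right: the lever's other cheek (the leading side); its origin lies on the turning axis at panel height. Pinching the lever means pressing on both cheeks at once
- marker_ball: the ball-headed marker: fixed steel stub on the panel, 25 mm high with a 17 mm ball on a thin stem; origin at its foot on the panel, 80 mm from the turning axis straight outward of one of the 4th, 5th or 6th marks (selector at pi/2, 2pi/3 or 5pi/6)
- marker_cube: another fixed steel marker like it, but a 14 mm wide square block, 20 mm high; at another of these marks; origin at its foot
- marker_pin: another fixed steel marker, a plain 6 mm pin 25 mm high; at the remaining one of these marks; origin at its foot
- button_top (a point): centre of the top of the round grey push button, 28 mm across, in a black housing on the panel, 160 mm to -y of the selector's axis in the box's frame
- button (a joint): button travel, m: 0 up, 0.006 fully down; spring return, about 5 N when fully down
- trim_rim (a point): a point on the rim of the small black round knob (26 mm across, 20 mm high) on the panel, 80 mm to +x of the button in the box's frame; not to be turned
- bit_jar: aluminium jar 31 mm across, 38 mm high, standing loose on the panel near its robot-side edge; origin at the middle of its foot
- screwdriver: screwdriver lying on the bench beside the box's +y side
- corner: loose L-shaped mitred sample of dark frame moulding, legs about 95 mm, 22 mm high, on the bench on the robot's side of the box
- screw_dish: steel dish of screws, 90 mm across, 30 mm high, on the bench beside the box's -y side
- hammer: hammer lying on the bench, left

How it is judged:
By the outcome, as a careful person would: the job done as asked, in the order asked, and still so for the second after the job is handed in, with the robot touching nothing.
It also fails if it takes over 48 s, if anything falls off the work surface, if the arm or the gripper's body presses on something with over 40 N, if the wrist force passes 120 N, or if a joint passes its speed limit or range.

ROBOT

A 6-joint arm with a two-finger parallel gripper is mounted at the origin on the work surface. World frame = base frame: x ahead of the robot, y to its left, z up, the work surface at z = 0. Lengths are in m, angles in rad, forces in N, time in s.
With the tool pointing down it reaches from about 0.275 to 0.825 m from the base axis. Payload 5.2 kg.
Tool frame: the origin (TCP) lies at the centre of the arm's flange, where the gripper is bolted on; the fingertips stand 186 mm ahead of it and the grasp point (between the pads) lies 167 mm ahead of it; z points along the fingers, y is the direction in which the jaws open and shut (so a half turn about z gives the same grasp; the last joint's range is limited). The gripper opens to 93 mm and grips with 3 to 60 N. Pads are 15 mm wide; open, the fingers measure 128 mm over their backs; the gripper's body (75 mm by 188 mm) begins 65 mm behind the grasp point.
Start: joints at [-0.203, 0.259, 1.535, -0, 1.348, -0.203], TCP at [0.55, 0, 0.405] pointing down, gripper open.
Joint ranges: [-3.14, 3.14], [-0.91, 2.08], [0.19, 2.58], [-1.22, 4.36], [0.22, 2.71], [-3.12, 3.12]. Speed limits (rad/s): [2.57, 2.57, 3.14, 3.14, 3.14, 3.14].

INTERFACE

Orientations are given as a unit quaternion [x, y, z, w].
In Python, from rig import move_pose, servo_line, movej, command_gripper, sleep, solve_ik, get_obs, get_image, Unreachable, hand_in, search_frame, landmark_of gives the robot as it stands. The module is installed in compiled form; this text tells all that it offers. Calls block until the motion is done:
- move_pose(position, orientation): joint-space move of the TCP to a pose.
- servo_line(position, ori=None, velocity=0.15, until_force=None): straight line of the TCP; ori=None keeps the orientation; velocity is the mean speed in m/s. With until_force (N) it stops when the force on the tool has changed by that much, and returns True; else False.
- movej(angles): joint-space move.
- command_gripper(opening): opening from 0.0 (shut) to 1.0 (fully open); the grip force is fixed at half the most; returns when the fingers have stopped.
- sleep(seconds).
- solve_ik(position, orientation): joint angles nearest the present ones, or None.
- get_obs(): the state.
- get_image(name): name is "scene" or "side" or "wrist"; returns a dict with "pixels" (480x640x3 uint8, blue, green, red), "fx", "fy", "cx", "cy" (pixels), "eye" and "rotation" of the camera in the world; the wrist camera has in their place "hand_eye" (4x4, takes a point from camera to tool coordinates, whose origin is the TCP and whose axes are the flange's). Camera axes: x right, y up, looking along -z (the intrinsics and any distortion apply to the point x, -y, -z); pixel columns grow to the right and rows downward; lengths in m; the calibration is good to about 2 mm. A picture is of the moment at which its call begins: read the wrist's pose just before it. There is no depth.
A pose or a line that the arm cannot do raises Unreachable and nothing moves.
- hand_in(): hands the job in, once; it reports no verdict.
Trained networks look in a picture, given as the dict that the camera call returned (one of the last four; its "shot" number tells which), for a name from the list of things; names that differ only in an ending like _2 or _b are one class to them, and where a whole thing is asked for, a point or a joint stands for the part that bears it (a point fixed in the world has none). Each returns a list of dicts, best first, with "confidence" (0 to 1); they miss things now and then, are a little off and sometimes report something else, mostly with a low value. They report only what shows in the picture. A call takes as long as a camera call.
- search_frame(picture, label): "position" ([x, y, z] in m, in world coordinates, good to about 4 mm: the middle of the surface that is visible of it).
- landmark_of(picture, label): "position" ([x, y, z] in m, in world coordinates, good to about 4 mm: a listed point, or the origin of a listed thing).
The state is a dict: "t": time; "q": joint angles; "joint_vel": joint speeds; "joint_efforts": joint torques, N m; "tool_pos": TCP position; "tcp_rot": TCP orientation; "force": force on the tool from outside, world axes, zero at the start; "torque": the same for the moment, N m; "finger_gap": opening from 0.0 (shut) to 1.0 (fully open).
Only numpy, scipy, OpenCV 4.12 (cv2) and the standard library are available. Lean on these libraries where they do the work, as an engineer would, in place of code of your own. Each camera call takes 0.05 s, during which the arm holds its last target.

## Working session

There is one attempt and no reset: what is moved stays moved. The work goes in short steps, each a Python script; the robot and the scene stay as the last script left them, time stands still between calls to the robot, and variables do not carry over. Pictures are saved under pics/ and viewed, and the job is handed in when it is done.

```bash
mkdir -p pics; ls
python3 - <<'E'
from rig import *
import cv2
o=get_obs();print(o)
for n in ["scene","side","wrist"]:
    p=get_image(n);cv2.imwrite(f"pics/a_{n}.png",p["pixels"])
    print(n,{k:v for k,v in p.items() if k!="pixels"})
    for l in ["dial_centre","lever_tip","aim","marker_ball","marker_cube","marker_pin","button_top","trim_rim","bit_jar","console"]:
        r=landmark_of(p,l)
        print(l,[(q["position"],q["confidence"]) for q in r[:2]])
print(get_obs()["t"])
E
```

```text
pics
{'t': 0.0, 'q': array([-2.02819645e-01,  2.59355749e-01,  1.53607349e+00, -3.29728060e-05,
        1.34801849e+00, -2.02803717e-01]), 'joint_vel': array([-9.98767200e-04,  1.52626192e-03,  1.92258653e-05,  1.46285715e-04,
       -1.86590481e-04, -6.88962314e-04]), 'joint_efforts': array([ 2.41929010e-04, -4.37298238e+01, -2.84004611e+01,  7.19661056e-02,
        4.11791797e-02, -1.14769305e-04]), 'tool_pos': array([5.49785457e-01, 5.08578989e-05, 4.03914396e-01]), 'tcp_rot': array([ 7.07109522e-01,  7.07103432e-01, -5.23740103e-04, -7.65686338e-04]), 'force': array([ 0.64424234, -0.36812948, -0.43600548]), 'torque': array([-0.00500863,  0.01960338,  0.02280375]), 'finger_gap': 1.0039945206353407}
scene {'fx': 538.4148825492239, 'fy': 538.4148825492239, 'cx': 314.89815885550934, 'cy': 238.031854429951, 'eye': array([1.59810897, 0.46138551, 0.94832064]), 'rotation': array([0.25784759, 0.34961238, 0.73069018, 0.52666656]), 'shot': 1}
dial_centre [([0.6009, -0.0808, 0.0587], 0.81)]
lever_tip []
aim [([0.6388, -0.0142, 0.0593], 0.72)]
marker_ball [([0.6482, -0.1564, 0.0551], 0.37)]
m
[... 1243 characters left out ...]
59178e-04,  9.71699227e-01,  2.36221426e-01,
         6.50990886e-02],
       [ 9.99999645e-01, -4.08253195e-04,  7.36767266e-04,
         3.00680974e-04],
       [ 8.12354335e-04,  2.36221179e-01, -9.71698973e-01,
         2.04121179e-02],
       [ 0.00000000e+00,  0.00000000e+00,  0.00000000e+00,
         1.00000000e+00]]), 'shot': 3}
dial_centre [([0.6013, -0.0806, 0.0623], 0.77)]
lever_tip [([0.6268, -0.0339, 0.0839], 0.57)]
aim []
marker_ball [([0.6496, -0.15, 0.0618], 0.95), ([0.601, -0.0825, 0.0615], 0.33)]
marker_cube [([0.3751, -0.1109, 0.0015], 0.42)]
marker_pin []
button_top []
trim_rim []
bit_jar [([0.5228, -0.1877, 0.0591], 0.88)]
console [([0.5996, -0.126, -0.0018], 0.87)]
1.65
```

View pics/a_scene.png

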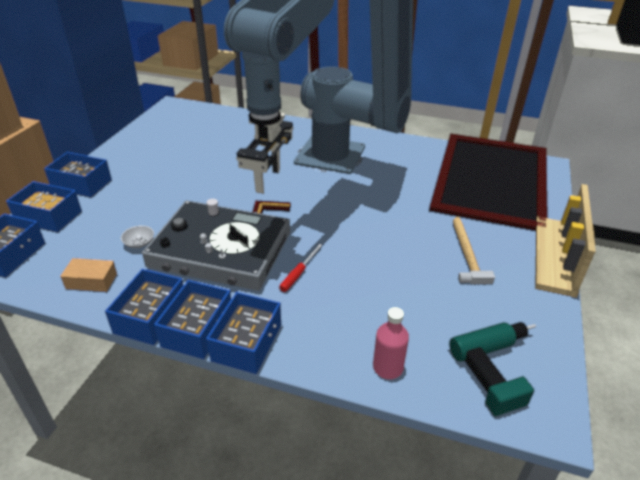

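View pics/a_side.png

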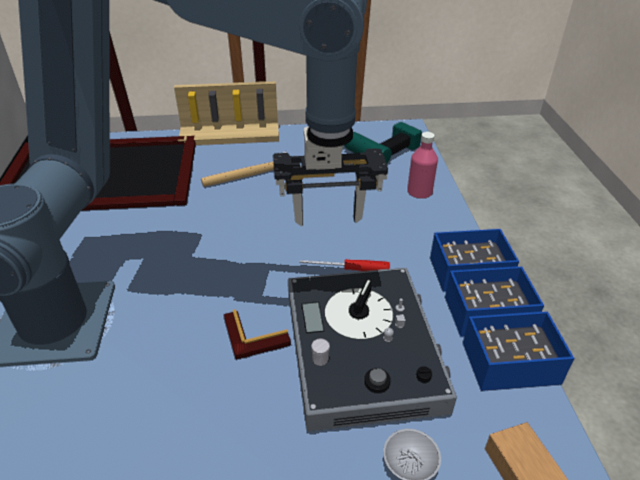

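View pics/a_wrist.png

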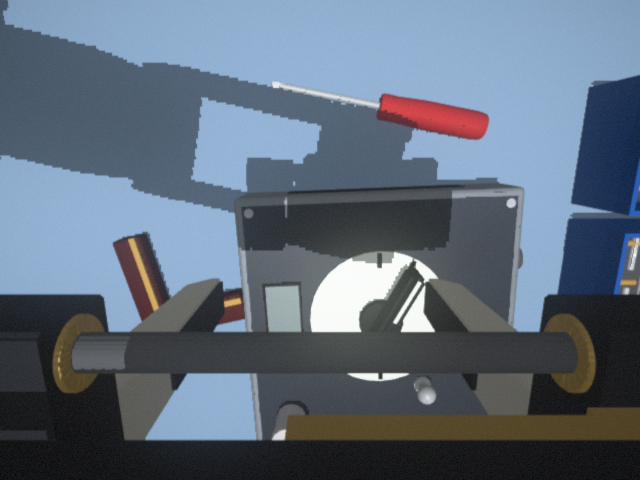

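```bash
cat > h.py <<'E'
from rig import *
import numpy as np, cv2
from scipy.spatial.transform import Rotation as R
def cam(p,obs=None):
    if "eye" in p:
        r=p["rotation"]; r=R.from_quat(r).as_matrix() if np.size(r)==4 else np.array(r)
        return r,np.array(p["eye"])
    T=np.eye(4);T[:3,:3]=R.from_quat(obs["tcp_rot"]).as_matrix();T[:3,3]=obs["tool_pos"]
    T=T@p["hand_eye"];return T[:3,:3],T[:3,3]
def proj(p,X,obs=None):
    r,e=cam(p,obs);c=(np.asarray(X)-e)@r
    return np.stack([p["fx"]*c[...,0]/-c[...,2]+p["cx"],p["fy"]*-c[...,1]/-c[...,2]+p["cy"]],-1)
def rect(p,x0,x1,y0,y1,z,s=2000,obs=None):
    # up=+y, right=+x
    xs=np.arange(x0,x1,1/s);ys=np.arange(y1,y0,-1/s)
    X=np.stack([*np.meshgrid(xs,ys),np.full((len(ys),len(xs)),z)],-1)
    m=proj(p,X,obs).astype(np.float32)
    return cv2.remap(p["pixels"],m[...,0],m[...,1],cv2.INTER_LINEAR)
E
python3 - <<'E'
from h import *
for n in ["scene","side","wrist"]:
    o=get_obs();p=get_image(n)
    if "distortion" in p: print(p.keys())
    im=rect(p,.45,.75,-.3,0.05,.06,1600,o)
    cv2.imwrite(f"pics/b_{n}.png",im)
    im2=rect(p,.5,.7,-.18,0.02,.06,5000,o)
    hsv=cv2.cvtColor(im2,cv2.COLOR_BGR2HSV)
    m=((hsv[...,2]>170)&(hsv[...,1]<40)).astype(np.uint8)
    cs,_=cv2.findContours(m,cv2.RETR_EXTERNAL,cv2.CHAIN_APPROX_NONE)
    c=max(cs,key=cv2.contourArea);h=cv2.convexHull(c)
    (x,y),r=cv2.minEnclosingCircle(h);e=cv2.fitEllipse(h)
    print(n,.5+x/5000,.02-y/5000,r/5000,.5+e[0][0]/5000,.02-e[0][1]/5000,np.array(e[1])/1e4)
a=[cv2.imread(f"pics/b_{n}.png") for n in ["scene","side","wrist"]]
b=np.hstack(a); b=cv2.resize(b,(800,int(b.shape[0]*800/b.shape[1])));cv2.imwrite("pics/b_all.png",b)
E
```

```text
scene 0.6073869506835937 -0.09177069091796874 0.06708486328125 0.5968195861816407 -0.08295518798828125 [0.0636591  0.07919496]
side 0.6061328002929688 -0.08551901855468749 0.0692717041015625 0.6035541625976563 -0.08470341796875 [0.06317742 0.06763756]
wrist 0.5836 -0.060399999999999995 0.05697439575195312 0.5810301696777344 -0.05743845825195312 [0.03111536 0.05501735]
```

View pics/b_all.png

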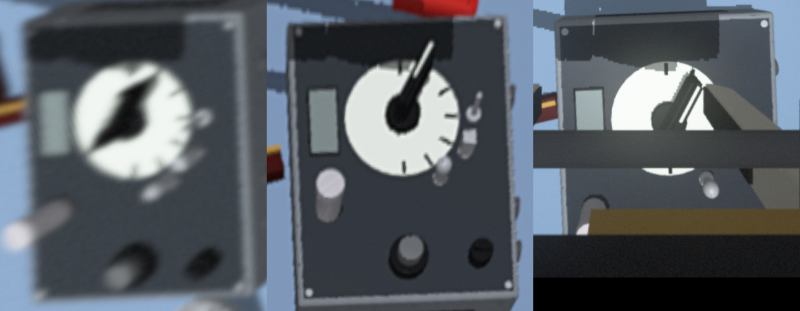

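View pics/b_side.png

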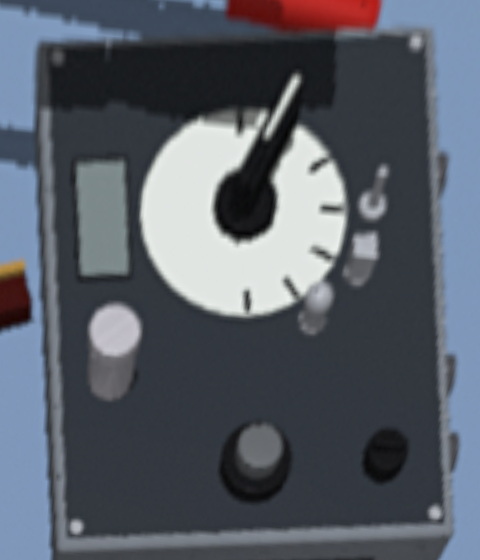

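```bash
cat >> h.py <<'E'
C=np.array([.6013,-.083]);YAW=2.4
def pose(phi,rad=.040,back=.0245,z=.260):
    """virtual lever angle phi (deg, joint)"""
    th=np.radians(phi-YAW);r=np.array([np.sin(th),np.cos(th)]);t=np.array([np.cos(th),-np.sin(th)])
    p=C+rad*r-back*t
    M=np.array([[r[0],t[0],0],[r[1],t[1],0],[0,0,-1.]])
    return np.array([p[0],p[1],z]),R.from_matrix(M).as_quat()
E
python3 - <<'E'
from h import *
print(get_obs()["t"])
for a in (15,30,60,90,120,150):
    q=solve_ik(*pose(a));print(a,pose(a)[0].round(3),None if q is None else np.round(q,2))
command_gripper(0.0)
p,q=pose(12,back=.030,z=.33); move_pose(p,q)
o=get_obs();im=get_image("wrist");cv2.imwrite("pics/c_w.png",im["pixels"])
im=get_image("side");cv2.imwrite("pics/c_s.png",im["pixels"][150:450,200:600].repeat(2,0).repeat(2,1))
print(o["t"],o["tool_pos"],o["finger_gap"],np.round(o["q"],2))
E
```

```text
1.8
15 [ 0.586 -0.039  0.26 ] [-0.26  0.46  1.63 -0.    1.06 -0.04]
30 [ 0.598 -0.036  0.26 ] [-0.25  0.47  1.6  -0.    1.07  0.24]
60 [ 0.622 -0.041  0.26 ] [-0.24  0.51  1.53 -0.    1.1   0.76]
90 [ 0.64  -0.057  0.26 ] [-0.26  0.54  1.48 -0.    1.12  1.27]
120 [ 0.648 -0.08   0.26 ] [-0.29  0.56  1.45 -0.    1.14  1.76]
150 [ 0.643 -0.104  0.26 ] [-0.33  0.56  1.45 -0.    1.13  2.25]
3.7 [ 0.57825719 -0.03860866  0.32968607] -0.0006967464369519476 [-0.26  0.37  1.57  0.    1.21 -0.09]
```

View pics/c_w.png

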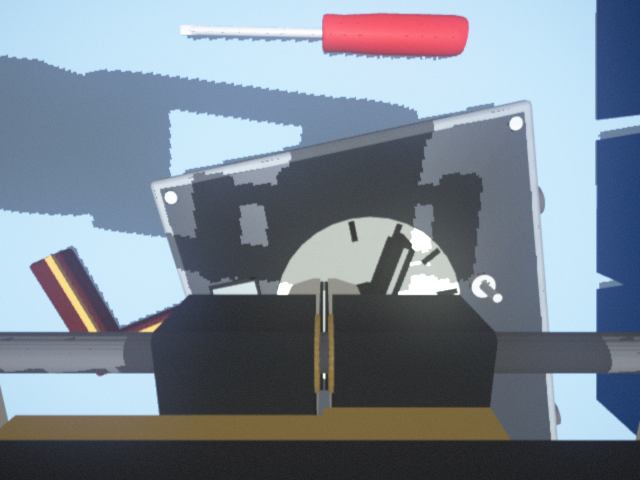

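View pics/c_s.png

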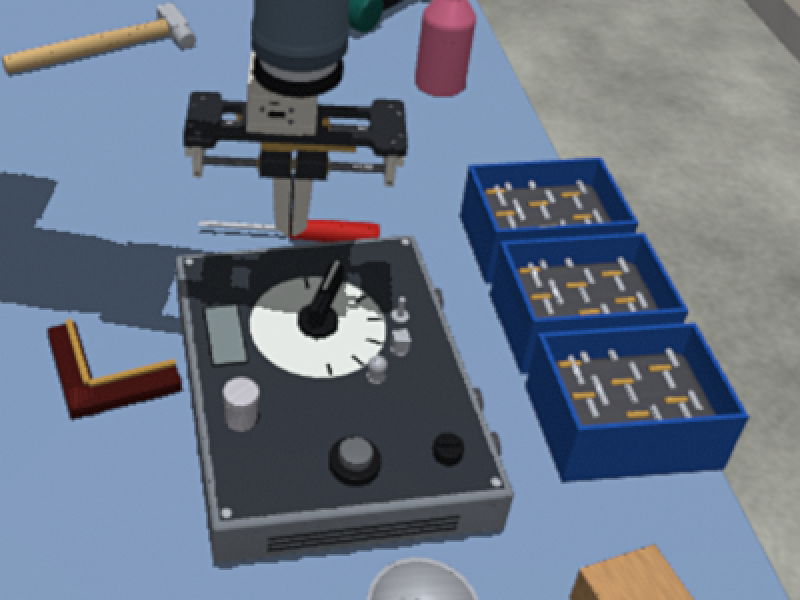

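```bash
cat >> h.py <<'E'
def step(a,back,v=.03):
    p,q=pose(a,back=back);servo_line(p,q,velocity=v)
    o=get_obs();th=np.radians(a-YAW);t=np.array([np.cos(th),-np.sin(th),0])
    print(round(o["t"],2),a,round(back,4),"ft %.2f fz %.2f tq %.2f"%(o["force"]@t,o["force"][2],o["torque"][2]))
    return o
def look(n):
    im=get_image("side");r=rect(im,.5,.72,-.3,.03,.06,1800);cv2.imwrite(f"pics/{n}.png",r)
    im["tip"]=[(q["position"],q["confidence"]) for q in landmark_of(im,"lever_tip")[:2]]+["aim"]+[(q["position"],q["confidence"]) for q in landmark_of(im,"aim")[:2]]
    print(im["tip"]);return im
E
python3 - <<'E'
from h import *
p,q=pose(30,back=.036,z=.33); servo_line(p,q,velocity=.1)
p,q=pose(30,back=.036); servo_line(p,q,velocity=.08)
print(get_obs()["force"],get_obs()["tool_pos"]-p)
for b in np.arange(.034,.0119,-.002): 
    o=step(30,b)
look("d1")
E
```

```text
[-0.19161545 -0.45798628 -0.69441159] [ 2.91790699e-04 -5.30844158e-05  5.27470909e-04]
5.54 30 0.034 ft 0.54 fz -0.24 tq 0.04
5.79 30 0.032 ft 0.60 fz -0.02 tq -0.04
6.04 30 0.03 ft -0.79 fz 0.22 tq -0.01
6.29 30 0.028 ft -0.00 fz -0.63 tq 0.01
6.54 30 0.026 ft -0.36 fz -0.02 tq 0.06
6.79 30 0.024 ft -0.25 fz -0.24 tq -0.02
7.04 30 0.022 ft -1.57 fz 0.25 tq -0.01
7.29 30 0.02 ft -3.86 fz 0.32 tq 0.01
7.54 30 0.018 ft -2.24 fz 1.40 tq -0.00
7.79 30 0.016 ft -0.69 fz -1.19 tq 0.03
8.04 30 0.014 ft 0.24 fz 0.29 tq -0.02
8.29 30 0.012 ft 0.47 fz -0.32 tq -0.05
[([0.6484, -0.0489, 0.0797], 0.97), 'aim', ([0.6661, -0.0414, 0.0615], 0.72)]
```

View pics/d1.png

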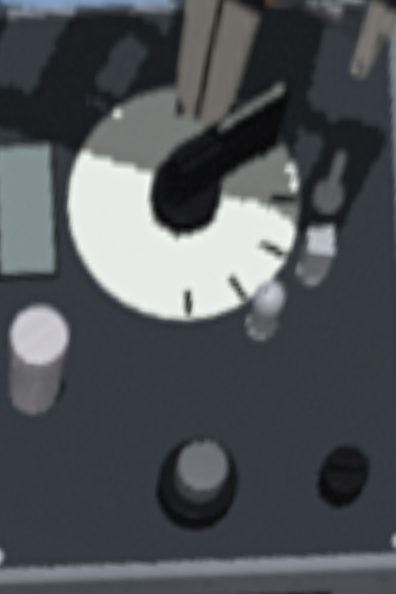

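Run:
```python
from h import *
for a in (45,55,60,64,68,71,74,77): step(a,.023)
look("d2")
```

```text
8.85 45 0.023 ft -0.54 fz -0.36 tq 0.06
9.27 55 0.023 ft -0.76 fz 0.03 tq 0.01
9.55 60 0.023 ft -0.40 fz 0.62 tq -0.01
9.81 64 0.023 ft -1.96 fz 0.94 tq -0.01
10.07 68 0.023 ft -1.25 fz 0.05 tq 0.04
10.32 71 0.023 ft -0.54 fz -0.10 tq -0.04
10.57 74 0.023 ft 0.28 fz 0.22 tq 0.01
10.82 77 0.023 ft -0.46 fz 0.63 tq 0.04
[([0.6566, -0.0701, 0.0812], 0.86), 'aim', ([0.6796, -0.0735, 0.0598], 0.94)]
```

View pics/d2.png

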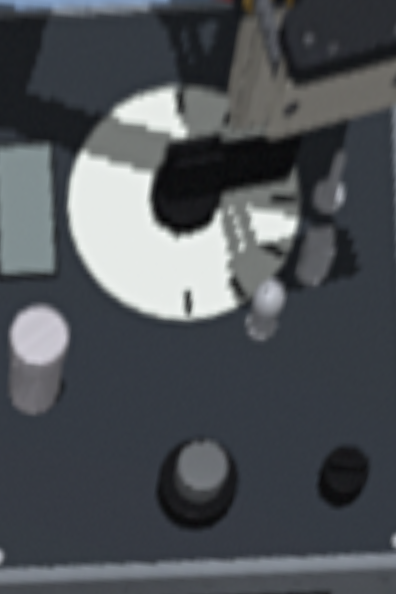

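Run:
```python
from h import *
for a in (84,88,91,94,97,100,103,106,108): step(a,.023)
look("d3")
im=get_image("scene");r=rect(im,.5,.72,-.3,.03,.06,1800);cv2.imwrite(f"pics/d3s.png",np.hstack([r,cv2.imread("pics/d3.png")]))
for l in("lever_tip","aim"):print([(q["position"],q["confidence"]) for q in landmark_of(im,l)[:2]])
```

```text
11.31 84 0.023 ft 0.39 fz -0.71 tq 0.02
11.57 88 0.023 ft 0.57 fz 0.65 tq 0.02
11.82 91 0.023 ft 0.54 fz 0.34 tq -0.00
12.07 94 0.023 ft -1.98 fz 1.15 tq -0.01
12.32 97 0.023 ft -0.77 fz -0.26 tq 0.02
12.57 100 0.023 ft 0.18 fz -0.73 tq -0.06
12.82 103 0.023 ft 0.35 fz 0.23 tq -0.01
13.07 106 0.023 ft 0.74 fz -0.27 tq -0.02
13.32 108 0.023 ft -0.07 fz 0.82 tq 0.02
[([0.653, -0.1042, 0.0791], 0.78), ([0.6677, -0.239, 0.0694], 0.54), 'aim', ([0.6725, -0.1167, 0.0579], 0.75), ([0.5193, -0.1844, 0.0584], 0.6)]
[([0.653, -0.1109, 0.0809], 0.41)]
[([0.6703, -0.1253, 0.0617], 0.45)]
```

View pics/d3s.png

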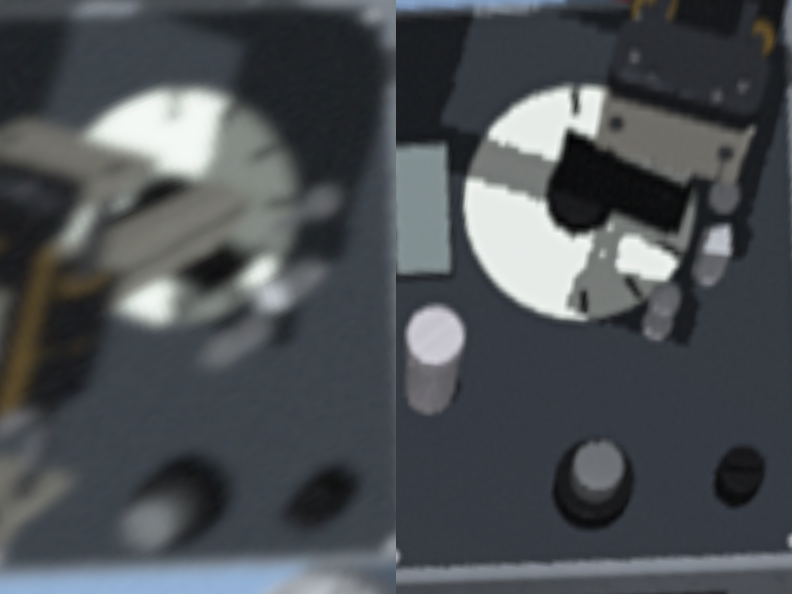

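Run:
```python
from h import *
for a in (114,118,121,124,127,130,132): step(a,.023)
look("d4")
im=get_image("scene");r=rect(im,.5,.72,-.3,.03,.06,1800);cv2.imwrite(f"pics/d4s.png",np.hstack([r,cv2.imread("pics/d4.png")]))
for l in("lever_tip","aim"):print([(q["position"],q["confidence"]) for q in landmark_of(im,l)[:2]])
```

```text
13.93 114 0.023 ft -0.02 fz -0.04 tq 0.05
14.18 118 0.023 ft 0.23 fz 1.03 tq 0.03
14.43 121 0.023 ft 0.31 fz 0.86 tq -0.01
14.68 124 0.023 ft -1.45 fz -0.67 tq 0.01
14.93 127 0.023 ft -1.09 fz 0.45 tq 0.04
15.18 130 0.023 ft -0.50 fz 1.31 tq -0.03
15.43 132 0.023 ft -1.24 fz 0.29 tq 0.00
[([0.6446, -0.1173, 0.0815], 0.59), ([0.6079, -0.1229, -0.0039], 0.45), 'aim', ([0.6614, -0.1341, 0.0627], 0.64)]
[([0.649, -0.1223, 0.0807], 0.44)]
[([0.662, -0.1357, 0.0614], 0.48)]
```

View pics/d4s.png

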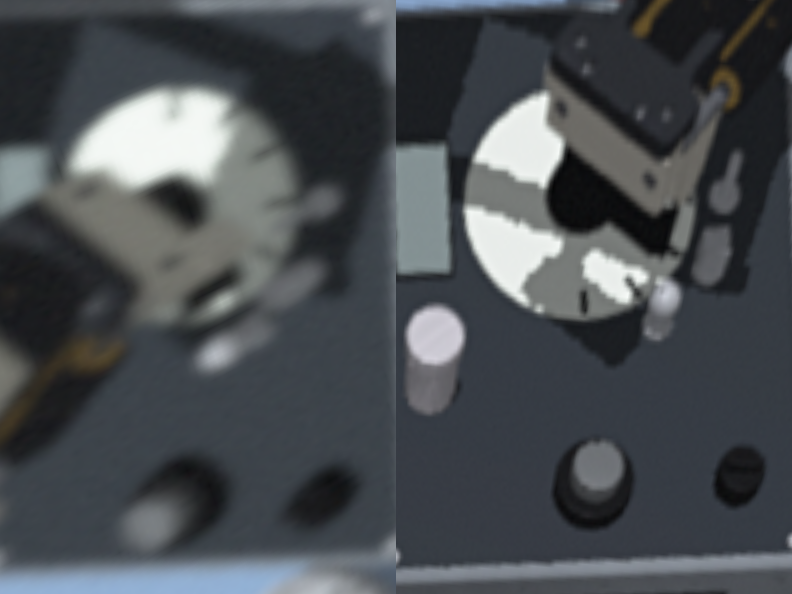

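Run:
```python
from h import *
for a in (134,136,138): step(a,.023)
look("d5")
im=get_image("scene")
for l in("lever_tip","aim"):print([(q["position"],q["confidence"]) for q in landmark_of(im,l)[:2]])
```

```text
15.98 134 0.023 ft 0.07 fz -0.13 tq 0.02
16.23 136 0.023 ft 0.03 fz 0.47 tq 0.05
16.48 138 0.023 ft -0.08 fz 0.28 tq -0.01
[([0.6324, -0.1302, 0.0791], 0.76), 'aim', ([0.6396, -0.1532, 0.0616], 0.95)]
[([0.6343, -0.1341, 0.0796], 0.56)]
[([0.6756, -0.2416, 0.0683], 0.57), ([0.6381, -0.1505, 0.0583], 0.45)]
```

View pics/d5.png

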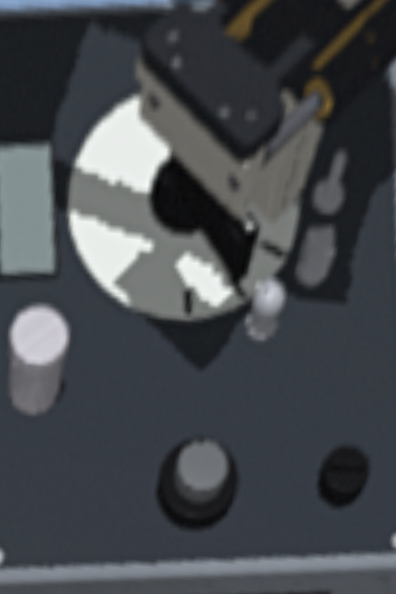

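Run:
```python
from h import *
step(135,.030)
p,q=pose(135,back=.030,z=.36); servo_line(p,q,velocity=.12)
B=C+.16*np.array([np.sin(np.radians(YAW)),-np.cos(np.radians(YAW))]); print(B)
_,q0=pose(60)
move_pose([B[0],B[1],.33],q0)
im=look("e1")
print("but",[(q["position"],q["confidence"]) for q in landmark_of(im,"button_top")[:2]])
im=get_image("scene");print(get_obs()["t"])
for l in("lever_tip","aim","button_top","marker_ball"):print([(q["position"],q["confidence"]) for q in landmark_of(im,l)[:2]])
```

```text
17.24 135 0.03 ft 0.94 fz 0.25 tq -0.03
[ 0.6080001  -0.24285965]
[([0.5211, -0.1872, 0.0615], 0.24), 'aim']
but [([0.6131, -0.2469, 0.0825], 0.75)]
19.8667
[([0.6338, -0.1387, 0.0821], 0.65)]
[([0.642, -0.1542, 0.0588], 0.53), ([0.6035, -0.1284, 0.0], 0.2)]
[([0.6079, -0.2399, 0.0795], 0.6)]
[([0.6477, -0.1523, 0.0549], 0.58)]
```

View pics/e1.png

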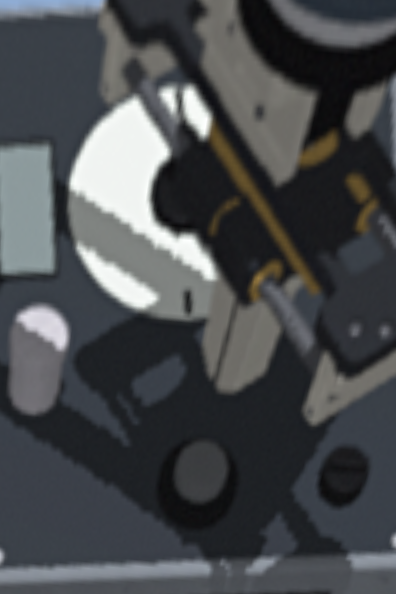

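Run:
```python
from h import *
_,q0=pose(60);x,y=.609,-.2437
servo_line([x,y,.285],q0,velocity=.1)
for z in (.278,.274,.271,.269,.267,.265,.263,.261,.259,.257):
    hit=servo_line([x,y,z],q0,velocity=.02,until_force=15);o=get_obs();print(round(o["t"],2),z,o["tool_pos"][2].round(4),o["force"].round(1),hit)
    if hit or o["force"][2]>12: break
```

```text
21.17 0.278 0.278 [0.8 0.  0.3] False
21.52 0.274 0.2737 [-0.2  0.4  0.2] False
21.82 0.271 0.2708 [ 0.3 -0.7  0.3] False
22.07 0.269 0.2688 [-0.  -0.5 -0.1] False
22.32 0.267 0.2673 [-0.2 -0.5  2.4] False
22.57 0.265 0.2653 [0.8 0.4 2.9] False
22.82 0.263 0.2632 [ 0.9 -0.1  4.2] False
23.07 0.261 0.2623 [-1.3  0.2  9.8] False
23.32 0.259 0.2622 [-4.7  3.3 19.3] False
```

Run:
```python
from h import *
_,q0=pose(60);x,y=.609,-.2437
servo_line([x,y,.33],q0,velocity=.06)
move_pose([.45,0.1,.40],q0)
im=look("f1");print("but",[(q["position"],q["confidence"]) for q in landmark_of(im,"button_top")[:2]])
cv2.imwrite("pics/f1s.png",im["pixels"])
print(get_obs()["t"],get_obs()["force"])
```

```text
[([0.6316, -0.1284, 0.0818], 0.89), ([0.6068, -0.2432, 0.0832], 0.49), 'aim', ([0.6423, -0.1563, 0.0615], 0.78), ([0.6016, -0.0853, 0.0646], 0.15)]
but [([0.6079, -0.2446, 0.0838], 0.54), ([0.6691, -0.2395, 0.0693], 0.24)]
26.2833 [ 0.79140796 -0.10952203  0.49173642]
```

View pics/f1.png

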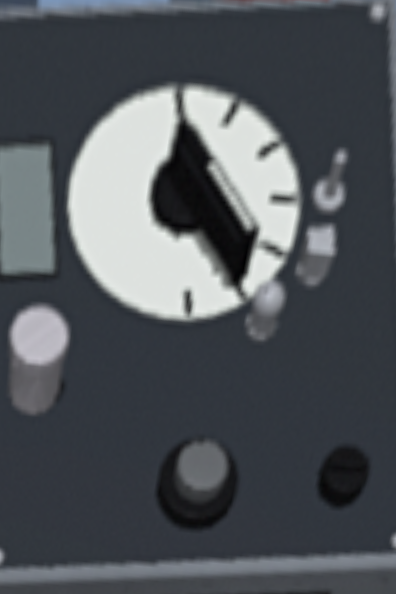

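View pics/f1s.png

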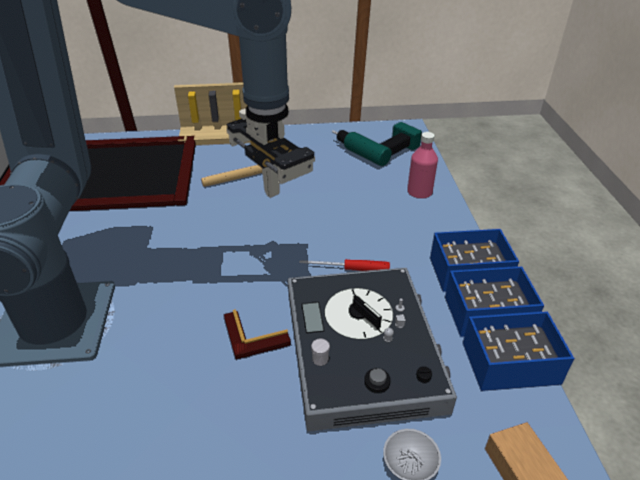

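The rectified view shows the lever, from about (185,130) to (245,280), pointing along the sixth mark at the ball at (265,300). The button at (203,465) is up again. The knob, jar, screwdriver, corner and dish look unmoved in the side picture, so I'm handing in.

```bash
python3 -c "
from rig import *
hand_in()"
```

```text
the job is handed in; nothing more can be done
```

The selector now rests in the sixth click (5π/6), pointing at the ball-headed marker, and I pressed the button only after that. I handed the job in at about 26 s; it returns no verdict.

- **Selector:** With the gripper shut, one side of the fingertips pushed the trailing cheek from click 2 through 3, 4 and 5 to 6. At no point was the lever pinched. On the last click it had not yet snapped at the first check (about 133°), so I pushed a few degrees more until it did.
- **Button:** It went down about 6 mm to its stop, with the force reaching 19 N there. I then released it.
- **Last checks:** The final picture shows the lever on the sixth mark in front of the ball. The button looks up again, the small knob, jar, screwdriver, corner, dish and hammer look unmoved, and the robot is clear.
- **Disagreements:** In the last picture the network placed the lever tip about 5 to 8 mm from where the sixth click puts it. The point the lever aims at, the earlier scene-camera fix and the picture itself all agree with the sixth click.

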